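# Lay a bronze key on the gauge stand's small table and slide it home

## Robot

A 6-joint arm with a two-finger parallel gripper is mounted at the origin on the work surface. World frame = base frame: x ahead of the robot, y to its left, z up, the work surface at z = 0. Lengths are in m, angles in degrees, forces in N, time in s.
With the tool pointing down it reaches from about 0.25 to 0.8 m from the base axis. Payload 8.5 kg.
Tool frame: the origin (TCP) lies midway between the tips of the shut fingers; the grasp point (between the pads) lies 19 mm behind it; z points along the fingers, y is the line along which they close (so a half turn about z gives the same grasp; the last joint's range is limited). The gripper opens to 85 mm and grips with 20 to 120 N. Pads are 22 mm wide; open, the fingers measure 114 mm over their backs; the gripper's body (76 mm by 85 mm) begins 54 mm behind the grasp point. The pads swing forward as they close: fully open they stand 13 mm farther back than shut.
Start: joints at [-70.474, 13.648, -0.773, 75.585, 0, 90], TCP at [0.175, -0.495, 0.231] pointing down, gripper open.
Joint ranges: [-152.45, 152.45], [-59.26, 108.67], [-65.41, 83.53], [-104.44, 129.93], [-82.83, 76.93], [-180, 180]. Speed limits (degrees/s): [127.2, 127.2, 159.86, 180, 180, 180].

## Interface

Orientations are given as a 3x3 rotation matrix whose columns are the frame's x, y, z axes.
In Python, from plant import manip, optics, job gives the robot as it stands.
- The arm moves only by the shell command python3 -m crank 'ROWS'. ROWS is JSON, a list of rows, each a list of 7 numbers: the shift along the tool's x, y, z in m, then the turn, a rotation vector about the tool's x, y, z in rad, then the closure in counts, from 0 (fully open) to 255 (shut). In form: [[x, y, z, rx, ry, rz, fingers], ...]. A call has 1 to 20 rows; each row is the pose to reach, as a shift and turn from the pose commanded when the call began, along the tool's axes at that moment; what a row does not reach only later rows make up. A row lasts 1/8 s, in which the tool goes at most 62.5 mm and 10.7 degrees, less where a joint would pass 70% of its speed; a pose out of reach is approached as far as the arm can. A call with a gripper value outside its range is refused whole. The fingers move at their own pace and stop on an object; the grip force is fixed at half the most. Time passes only in rows, so rows that repeat a pose let the fingers close. It gives the time, the measured TCP pose, the force, the opening and the grip force at its end, in the units of the state.
- manip.get_state(): the state, without advancing time (a new reading comes with each control period).
- optics.grab_frame(name): name is "side" or "top"; returns the picture (480x640x3 uint8, red, green, blue); there is no depth.
- optics.camera_model(name): a dict with "fx", "fy", "cx", "cy" (pixels), "world_from_camera" (4x4, takes a point from camera to world coordinates). Camera axes: x right, y up, looking along -z (the intrinsics and any distortion apply to the point x, -y, -z); pixel columns grow to the right and rows downward; lengths in m; the calibration is good to about 2 mm. A picture is of the moment at which its call begins. camera_model takes no time and is no camera call.
- job.job_done(): hands the job in; it is judged then, once.
The state is a dict: "t": time; "joint_pos": joint angles; "qd": joint speeds; "joint_efforts": joint torques, N m; "eef_pos": TCP position; "ee_rot": TCP orientation; "contact_force": force on the tool from outside, world axes, zero at the start; "wrist_torque": the same for the moment, N m; "gripper_width": finger opening in m; "gripper_force": force on a finger pad.
Only numpy, scipy, OpenCV 4.12 (cv2) and the standard library are available. Lean on these libraries where they do the work, as an engineer would, in place of code of your own. Each camera call takes 0.05 s, during which the arm holds its last target. There are 200 camera calls.

## Task

Three loose bronze gamelan keys lie flat on the ledge: take the shortest one and lay it flat on the small raised steel table of the thickness-gauge stand, lengthwise and short of the stop screw, then, keeping it on the table, slide it gently along until its end bears on the screw. Leave it there resting against the screw, centred across the table's width and square with it, no edge overhanging, and let go. The table's height and the screw are set differently every time, so feel for both: do not press or ram them, and do not disturb anything else.

Things in the scene. Friction and masses are not known exactly. Their poses are not given: they have to be found in the camera images.
- key_short: The key to be gauged, shortest of the three on the ledge: a faceted bar 120 long, 34 wide, 11 thick (mm), 0.25 to 0.45 kg; flat underside, upright sides 7 high, then bevels up to a 14 wide flat ridge with a cord hole near each end. Origin: centre of the underside; x along the length (either end may meet the stop), z up.
- stand: Thickness-gauge stand, fixed: dark cast base 245 x 110 x 30 mm, a knurled ring, above it the small steel table, behind that a pillar. Origin: at ledge level below the table's centre; x runs along the table towards the stop screw, y across it, z up. Contact of 2 to 8 N with table or screw is right; above 20 N marks the lapped table or strains the screw; both are rigid.
- ring_top (a point): Top of the knurled ring, 50 mm above the ledge under the table's centre (axes as the stand's). The table over it (gauge_table) is level, 150 long (x), 56 wide (y), 14 thick, centred on this axis. Its top is set anywhere from 72 to 88 mm above the ledge: not reported, find it by touch.
- under_lug (a point): Point on the cast base, 30 mm above the ledge, below the -x face of the lug on the table's +x end, 67 mm from the table's centre (lug 34 wide, 22 above the table). The stop screw (stop_screw) runs through the lug on the table's centre line, 9 mm above the table: flat round tip, 14 across, facing -x, set anywhere 5 to 19 mm out from the lug: not reported, find it by touch.
- pillar_top (a point): Top of the 28 mm thick pillar, 142 mm in +x from the table's centre, 206 high. Its gauge arm and dial (up to 220 high) are swung to the back left, clear of the table. The key against the screw, its centre 2 mm past to 12 mm short of the table's, lies wholly on the table.
- key_mid: Bystander: bronze key 160 x 38 x 11 mm, same shape; origin at the centre of the underside, x along it.
- key_long: Bystander: bronze key 200 x 42 x 11 mm, same shape; origin at the centre of the underside, x along it.
- mallet: Bystander: carved teak mallet lying on the ledge, about 245 mm long, head 80 x 30 x 34 mm at its +x end; origin on the ledge below the middle of the handle.
- rod_gauge: Bystander: brass rod gauge, 200 mm long, 8 mm thick, with a square sliding collar; x along it; origin on the ledge below its middle.
- stone: Bystander: jade-green polishing stone 110 x 45 x 24 mm; origin at the centre of the underside.
- file: Bystander: flat file with teak handle, 265 mm long, 24 wide, 22 high; x along it towards the tip; origin on the ledge near its middle.
- cup: Bystander: terracotta cup, 72 mm across, 85 high; origin at the centre of the underside.
Mind the look-alikes: they are no part of the job. Leave any turquoise or white look-alike of the key_short alone.

How it is judged (in metres and radians):
On the way, in this order (a step that is already met when the one before it is completed fails the run):
1. the key, in the fingers, lies flat on the table lengthwise, clear of the stop screw (contact force between key_short and gauge_table above 1 N and contact force between key_short and the fingers above 1 N and contact force between key_short and stop_screw below 0.05 N and angle between the x axis of key_short and the x axis of stand, either way round below 0.15 rad and angle between key_short's own z axis and vertical below 0.08 rad), for 0.15 s.
2. still bearing on the table, the key's end bears on the stop screw with over 1.5 N (contact force between key_short and stop_screw above 1.5 N and contact force between key_short and gauge_table above 0.3 N), for 0.15 s.
At the end, for the whole second after the job is handed in: The short key lies still and flat on the stand's table, let go: its end within 2.5 mm of the stop screw's tip, its middle within 5 mm of the table's centre line, its length within 4 degrees of the table's, so that no edge overhangs (contact force between key_short and gauge_table above 1.5 N and angle between key_short's own z axis and vertical below 0.05 rad and linear speed of key_short below 0.01 m/s and y of key_short in the frame of stand between -0.005 and 0.005 m and angle between the x axis of key_short and the x axis of stand, either way round below 0.07 rad and horizontal distance between key_short and stop_screw_c0 below 0.0665 m); the robot touches nothing.
It fails at once if the table or the stop screw is pressed with more than 20 N (contact force between any of gauge_table, stop_screw and anything else above 20 N).
It fails at once if the key is let fall: it leaves the fingers in the air (contact force between key_short and the fingers below 0.01 N and contact force between key_short and anything else below 0.01 N and height (world z) of key_short above 0.02 m).
It fails at once if a bystander is shifted by more than 10 mm (distance of any of key_mid, key_long, mallet, rod_gauge, stone, file, cup from where it was at the start of the episode above 0.01 m).
It also fails if it takes over 58 s, if anything falls off the work surface, if the arm or the gripper's body presses on something with over 40 N, if the wrist force passes 120 N, or if a joint passes its speed limit or range.

## Working session

There is one attempt and no reset: what is moved stays moved. The work goes in short steps, Python scripts to look and compute and a shell command to move; the robot and the scene stay as the last step left them, time stands still between calls to the robot, and variables do not carry over. Pictures are saved under pics/ and viewed, at most 11 in all, crops included, and the job is handed in when it is done.

```bash
ls; mkdir -p pics; python3 - <<'E'
from plant import manip, optics, job
import cv2
print(manip.get_state())
for n in("top","side"):
    cv2.imwrite(f"pics/{n}0.png",optics.grab_frame(n)[:,:,::-1]); print(n,optics.camera_model(n))
E
```

```text
pics
{'t': 0.0, 'joint_pos': array([-7.04750251e+01,  1.36793768e+01, -8.15762676e-01,  7.55826006e+01,
       -1.68040453e-03,  9.00003837e+01]), 'qd': array([-0.00031645, -0.0011729 ,  0.00764045,  0.01990939, -0.03345863,
       -0.00625955]), 'joint_efforts': array([ 4.18205100e-04, -5.38778543e+01,  3.46442449e+01,  1.83391309e-02,
        1.21186481e-04,  9.96139875e-06]), 'eef_pos': array([ 0.1753245 , -0.49444301,  0.23070009]), 'ee_rot': array([[ 9.42498121e-01,  3.34211100e-01, -4.81115324e-04],
       [ 3.34211445e-01, -9.42497268e-01,  1.26899504e-03],
       [-2.93376502e-05, -1.35681969e-03, -9.99999079e-01]]), 'contact_force': array([-0.80858667, -0.19618216, -0.42642351]), 'wrist_torque': array([ 0.02844787, -0.01751857,  0.01191087]), 'gripper_force': 0.0, 'gripper_width': 0.08526114057624214}
top {'fx': 499.0059214928035, 'fy': 499.0059214928035, 'cx': 309.394745503264, 'cy': 236.6005488906195, 'world_from_camera': array([[ 0.0195666 ,  0.98922453, -0.14509301,  0.36416047],
       [-0.99952286,  0.02282298,  0.02081279,  0.07235902],
       [ 0.02389997,  0.14461654,  0.98919909,  1.26665223],
       [ 0.        ,  0.        ,  0.        ,  1.        ]])}
side {'fx': 444.23026894934225, 'fy': 444.23026894934225, 'cx': 316.746705549256, 'cy': 240.2105432197038, 'world_from_camera': array([[-0.96545548,  0.18167609, -0.18678736,  0.29835491],
       [-0.26022275, -0.70914697,  0.65528215,  0.82457367],
       [-0.01341059,  0.68125206,  0.73192608,  0.98524255],
       [ 0.        ,  0.        ,  0.        ,  1.        ]])}
```

View pics/top0.png

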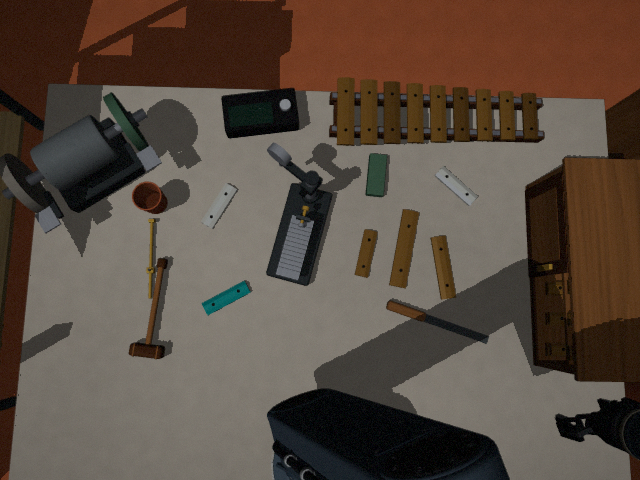

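View pics/side0.png

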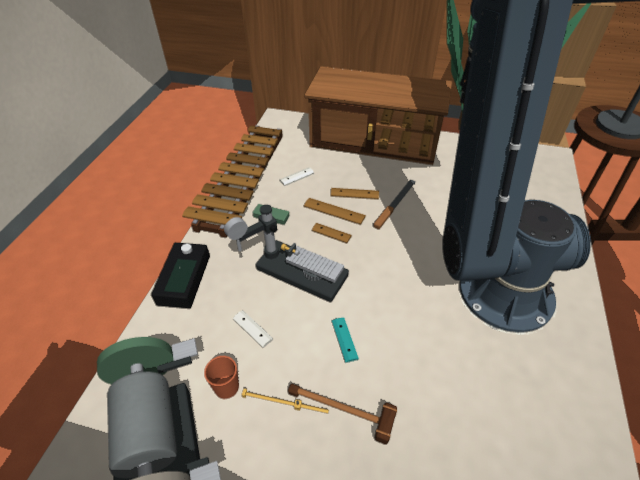

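The top view shows three bronze keys, at about (367,253), (404,248) and (443,267). The white keys at (220,205) and (457,185) and the turquoise one at (227,297) are look-alikes. The key at (367,253) looks shortest, so I'll measure all three and look at an enlarged crop.

```bash
cat > h.py <<'E'
import numpy as np, cv2
from plant import manip, optics, job
def ray(n,uv):
    m=optics.camera_model(n);T=m["world_from_camera"]
    uv=np.atleast_2d(np.asarray(uv,float))
    d=np.c_[(uv[:,0]-m["cx"])/m["fx"],-(uv[:,1]-m["cy"])/m["fy"],-np.ones(len(uv))]
    return T[:3,3],d@T[:3,:3].T
def onz(n,uv,z):
    o,d=ray(n,uv);return o+d*((z-o[2])/d[:,2])[:,None]
def proj(n,P):
    m=optics.camera_model(n);T=m["world_from_camera"]
    c=(np.atleast_2d(P)-T[:3,3])@T[:3,:3]
    return np.c_[m["cx"]+m["fx"]*c[:,0]/-c[:,2],m["cy"]-m["fy"]*c[:,1]/-c[:,2]]
def tri(a,b):
    o1,d1=ray("top",a);o2,d2=ray("side",b);d1=d1[0];d2=d2[0]
    s=np.linalg.lstsq(np.c_[d1,-d2],o2-o1,rcond=None)[0]
    p,q=o1+s[0]*d1,o2+s[1]*d2
    return (p+q)/2,np.linalg.norm(p-q)
E
python3 - <<'E'
from h import *
for n,roi in(("top",(340,200,470,310)),("side",(295,180,400,250))):
    im=cv2.imread(f"pics/{n}0.png");hsv=cv2.cvtColor(im,cv2.COLOR_BGR2HSV)
    x0,y0,x1,y1=roi
    m=cv2.inRange(hsv,(5,120,60),(25,255,255));mm=np.zeros_like(m);mm[y0:y1,x0:x1]=m[y0:y1,x0:x1]
    mm=cv2.morphologyEx(mm,cv2.MORPH_CLOSE,np.ones((3,3)))
    for c in cv2.findContours(mm,cv2.RETR_EXTERNAL,cv2.CHAIN_APPROX_NONE)[0]:
        if cv2.contourArea(c)<80: continue
        w=onz(n,c[:,0],0.007);r=cv2.minAreaRect((w[:,:2]*1000).astype(np.float32))
        b=cv2.boxPoints(r);e=b[1]-b[0] if np.linalg.norm(b[1]-b[0])>np.linalg.norm(b[2]-b[1]) else b[2]-b[1]
        print(n,c[:,0].mean(0).round(),np.round(r[0],1),np.round(r[1],1),"ang",round(np.degrees(np.arctan2(e[1],e[0]))%180,1))
a=cv2.imread("pics/top0.png")[165:295,255:395]
b=cv2.imread("pics/side0.png")[195:305,225:365]
a=cv2.resize(a,(560,520),interpolation=3)
b=cv2.resize(b,(700,550),interpolation=3)
cv2.imwrite("pics/ta.png",a);cv2.imwrite("pics/sa.png",b)
E
```

```text
top [399. 307.] [ 380.5 -185. ] [19.9 65.5] ang 91.1
top [443. 267.] [ 479.1 -295.4] [159.6  38.4] ang 8.6
top [366. 253.] [510.8 -98.7] [ 33.7 120.6] ang 167.9
top [404. 248.] [ 525.9 -196.4] [ 42.5 200.7] ang 169.5
side [331. 232.] [514.5 -94.3] [ 34.7 118.5] ang 168.2
side [383. 217.] [ 370.9 -201.6] [107.4  24.6] ang 71.8
side [334. 210.] [ 529.5 -192.1] [ 42.8 199.1] ang 169.4
side [354. 193.] [ 483.  -290.7] [157.9  39.5] ang 8.7
```

View pics/ta.png

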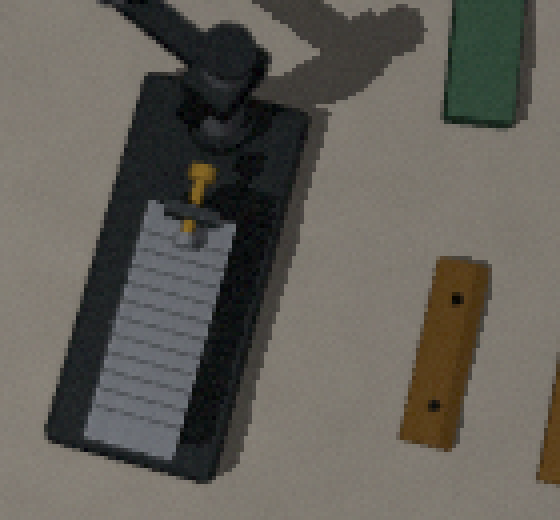

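View pics/sa.png

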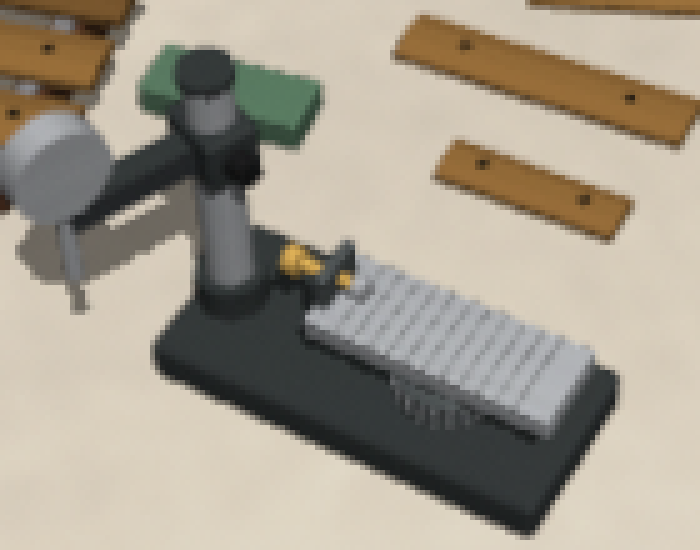

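Confirmed: the key at (366,253) measures 120.6 x 33.7 mm, against 160 mm and 200 mm for the other two, so it is key_short. In the crops, the table's corners are at about (84,440), (173,462), (237,222) and (147,200) in the top one. In the side one they are at (548,412), (595,352), (365,255) and (307,312). The lug and brass screw sit on the far (+x) end.

```bash
python3 - <<'E'
from h import *
im=cv2.imread("pics/top0.png");hsv=cv2.cvtColor(im,cv2.COLOR_BGR2HSV)
a=np.array([[84,440],[173,462],[237,222],[147,200]])/4+[255,165]-.4
b=np.array([[548,412],[595,352],[365,255],[307,312]])/5+[225,195]-.4
P=[]
for p,q in zip(a,b):
    X,e=tri(p,q);P.append(X);print(X.round(4),round(e,4))
P=np.array(P);print(P.mean(0))
for z in(.072,.08,.088):
  for n,c in(("top",a),("side",b)):
    W=onz(n,c,z)[:,:2];ax=(W[2]+W[3]-W[0]-W[1])/2;ay=(W[0]+W[3]-W[1]-W[2])/2
    print(n,z,W.mean(0).round(4),np.linalg.norm(ax).round(4),np.linalg.norm(ay).round(4),np.degrees(np.arctan2(ax[1],ax[0])).round(2),(np.degrees(np.arctan2(ay[1],ay[0]))-90).round(2))
# masks of table in top
m=cv2.inRange(hsv,(0,0,100),(180,60,255));mm=np.zeros_like(m);mm[213:282,274:316]=m[213:282,274:316]
k=cv2.connectedComponentsWithStats(mm);i=1+np.argmax(k[2][1:,4]);mm=(k[1]==i).astype(np.uint8)
c=max(cv2.findContours(mm,0,1)[0],key=cv2.contourArea)
w=onz("top",c[:,0],.08);print(cv2.minAreaRect((w[:,:2]*1000).astype(np.float32)),cv2.contourArea(c))
# base outline in top: dark, at z=.03
d=cv2.inRange(hsv,(0,0,0),(180,255,75));print("pillar top",onz("top",[[255+230/4,165+42/4]],.206),onz("side",[[225+205/5,195+68/5]],.206),tri([255+230/4,165+42/4],[225+205/5,195+68/5]))
print("key top",onz("top",[[366.5,253]],.007))
print(tri([366.5,253],[331.5,232.3]))
E
```

```text
[0.4488 0.1264 0.0778] 0.0069
[0.4365 0.073  0.0681] 0.0051
[0.5798 0.0369 0.0685] 0.0021
[0.5928 0.0923 0.0776] 0.0028
[0.51449708 0.0821679  0.07299647]
top 0.072 [0.5131 0.0821] 0.1506 0.0556 -13.35 -12.62
side 0.072 [0.5164 0.0816] 0.1454 0.0497 -14.08 -19.53
top 0.08 [0.5121 0.082 ] 0.1496 0.0552 -13.35 -12.62
side 0.08 [0.5145 0.0881] 0.1441 0.0493 -14.08 -19.53
top 0.088 [0.5111 0.0819] 0.1486 0.0548 -13.35 -12.62
side 0.088 [0.5126 0.0946] 0.1428 0.0488 -14.08 -19.53
((512.5975952148438, 81.98464965820312), (53.56780242919922, 147.50953674316406), 76.14031219482422) 1076.0
pillar top [[0.6549888  0.04589231 0.206     ]] [[0.65260347 0.05207378 0.206     ]] (array([0.65616136, 0.04563123, 0.19954638]), np.float64(0.0011700695695053577))
key top [[ 0.51007796 -0.10040342  0.007     ]]
(array([ 5.12691339e-01, -1.01193083e-01, -2.36081040e-04]), np.float64(0.0035562057935232755))
```

The table centre is about (0.513, 0.083), its axis points about -13.6° and its top is about 0.075 high. key_short is at (0.5127, -0.0965), pointing -12°. I'll move clear of the cabinet first, then over the key while turning +0.55 rad.

```bash
python3 -m crank '[[0.014,-0.039,0,0,0,0,0],[0.028,-0.079,0,0,0,0,0],[0.042,-0.118,0,0,0,0.0,0],[0.056,-0.157,0,0,0,0.1,0],[0.070,-0.196,0,0,0,0.2,0],[0.084,-0.235,0,0,0,0.3,0],[0.13,-0.239,0,0,0,0.4,0],[0.176,-0.242,0,0,0,0.5,0],[0.222,-0.246,0,0,0,0.55,0],[0.268,-0.249,0,0,0,0.55,0],[0.314,-0.252,0.02,0,0,0.55,0],[0.36,-0.256,0.04,0,0,0.55,0],[0.406,-0.259,0.06,0,0,0.55,0],[0.451,-0.262,0.08,0,0,0.55,0],[0.451,-0.262,0.1,0,0,0.55,0],[0.451,-0.262,0.1,0,0,0.55,0],[0.451,-0.262,0.1,0,0,0.55,0]]'
python3 - <<'E'
from h import *
s=manip.get_state();print(s)
im=optics.grab_frame("top")[:,:,::-1];b=optics.grab_frame("side")[:,:,::-1]
c=cv2.resize(im[190:310,300:440],(560,480));d=cv2.resize(b[170:290,240:380],(560,480))
cv2.imwrite("pics/h1.png",np.hstack([c,d])[:, ::1]); cv2.imwrite("pics/h1.png",cv2.resize(np.hstack([c,d]),(800,343)))
E
```

```text
t: 2.22
eef_pos: [0.5116, -0.1031, 0.1319]
ee_rot: [[0.98, -0.199, 0.001], [-0.199, -0.98, 0.005], [0.0, -0.005, -1.0]]
contact_force: [0.0, -1.3, 0.4]
gripper_width: 0.0856
gripper_force: 0.0
{'t': 2.225, 'joint_pos': array([-11.56096985,  16.39398032, -12.05389509,  61.5491313 ,
         0.28321134, 179.94429699]), 'qd': array([-0.30450929, -0.76371515,  0.34063725, -0.20320085, -0.06896059,
        0.09567013]), 'joint_efforts': array([ 2.81179743e-01, -5.35897136e+01,  3.14272285e+01, -2.14699865e-02,
        2.82589108e-02, -7.64481138e-05]), 'eef_pos': array([ 0.51156272, -0.10309773,  0.13187985]), 'ee_rot': array([[ 9.79906370e-01, -1.99455311e-01,  1.04180179e-03],
       [-1.99458023e-01, -9.79894457e-01,  4.83219774e-03],
       [ 5.70482996e-05, -4.94289707e-03, -9.99987782e-01]]), 'contact_force': array([ 0.03441903, -1.34744584,  0.40187833]), 'wrist_torque': array([0.03715203, 0.0384858 , 0.00620001]), 'gripper_force': 0.0, 'gripper_width': 0.08561881643807628}
```

View pics/h1.png

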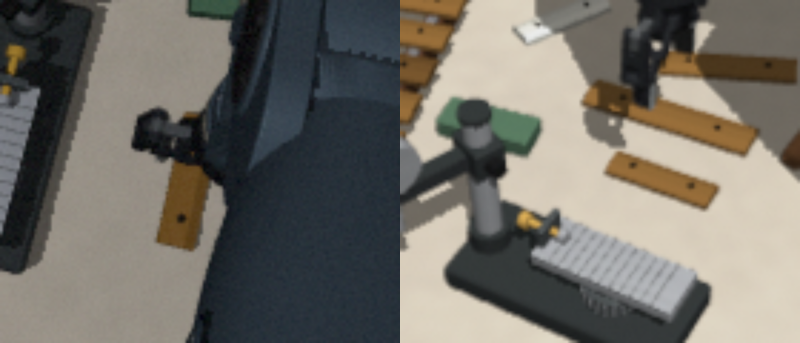

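The crop shows the open gripper above the short key. Joint 6 is at its 180° limit, so I'll use the half-turned grasp by turning -180°.

```bash
python3 -m crank '[[0,0,0,0,0,-0.17,0],[0,0,0,0,0,-0.34,0],[0,0,0,0,0,-0.51,0],[0,0,0,0,0,-0.68,0],[0,0,0,0,0,-0.85,0],[0,0,0,0,0,-1.02,0],[0,0,0,0,0,-1.19,0],[0,0,0,0,0,-1.36,0],[0,0,0,0,0,-1.53,0],[0,0,0,0,0,-1.7,0],[0,0,0,0,0,-1.87,0],[0,0,0,0,0,-2.04,0],[0,0,0,0,0,-2.21,0],[0,0,0,0,0,-2.38,0],[0,0,0,0,0,-2.55,0],[0,0,0,0,0,-2.72,0],[0,0,0,0,0,-2.89,0],[0,0,0,0,0,-3.06,0],[0,0,0,0,0,-3.13,0],[0,0,0,0,0,-3.13,0]]'; python3 -c "
from h import *
print(manip.get_state()['joint_pos'])"
```

```text
t: 4.82
eef_pos: [0.5119, -0.1032, 0.1322]
ee_rot: [[-0.977, 0.211, 0.002], [0.211, 0.977, 0.005], [-0.001, 0.005, -1.0]]
contact_force: [0.4, 0.6, 0.7]
gripper_width: 0.0854
gripper_force: 0.0
[-11.56809826  16.35651913 -12.0541141   61.51038173   0.28189065
   0.63913801]
```

```bash
python3 -m crank '[[0,0.0066,0.03,0,0,0,0],[0,0.0066,0.06,0,0,0,0],[0,0.0066,0.09,0,0,0,0],[0,0.0066,0.105,0,0,0,0],[0,0.0066,0.115,0,0,0,0],[0,0.0066,0.115,0,0,0,0],[0,0.0066,0.115,0,0,0,0]]'; python3 - <<'E'
from h import *
b=optics.grab_frame("side")[:,:,::-1]
cv2.imwrite("pics/h2.png",cv2.resize(b[180:270,270:390],(800,600),interpolation=3))
E
```

```text
t: 5.7
eef_pos: [0.5139, -0.0961, 0.0171]
ee_rot: [[-0.978, 0.211, 0.002], [0.211, 0.978, 0.005], [-0.001, 0.005, -1.0]]
contact_force: [-1.0, -0.8, 0.4]
gripper_width: 0.0854
gripper_force: 0.0
```

View pics/h2.png

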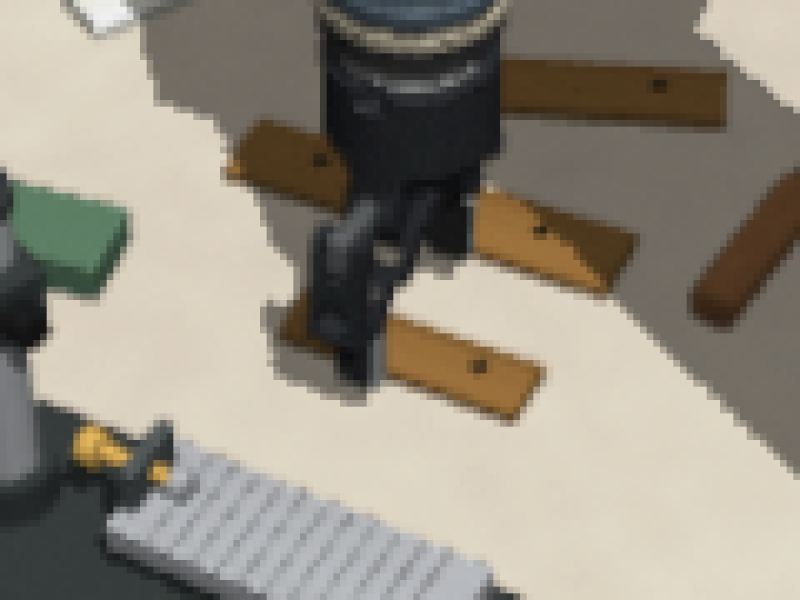

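The fingers straddle the short key (ends at about (285,330) and (540,390) in the crop), clear of key_long. Next I'll lower and close.

```bash
python3 -m crank '[[0,0,0.008,0,0,0,0],[0,0,0.0155,0,0,0,0],[0,0,0.0155,0,0,0,0],[0,0,0.0155,0,0,0,255],[0,0,0.0155,0,0,0,255],[0,0,0.0155,0,0,0,255],[0,0,0.0155,0,0,0,255],[0,0,0.0155,0,0,0,255],[0,0,0.0155,0,0,0,255],[0,0,0.0155,0,0,0,255]]'
```

```text
t: 7.0
eef_pos: [0.5134, -0.0963, 0.0015]
ee_rot: [[-0.978, 0.211, 0.002], [0.211, 0.978, 0.004], [-0.001, 0.004, -1.0]]
contact_force: [-2.5, -2.2, 6.3]
gripper_width: 0.0319
gripper_force: 59.1
```

```bash
python3 -m crank '[[0,0,-0.005,0,0,0,255],[0,0,-0.015,0,0,0,255],[0,0,-0.04,0,0,0,255],[0,0,-0.08,0,0,0,255],[0,0,-0.12,0,0,0,255],[0,0,-0.14,0,0,0,255],[0,0,-0.14,0,0,0,255],[0,0,-0.14,0,0,0,255],[0,0,-0.14,0,0,0,255]]'; python3 - <<'E'
from h import *
b=optics.grab_frame("side")[:,:,::-1]
cv2.imwrite("pics/h3.png",cv2.resize(b[150:270,260:420],(800,600),interpolation=3))
E
```

```text
t: 8.12
eef_pos: [0.5124, -0.0963, 0.1396]
ee_rot: [[-0.978, 0.21, -0.001], [0.21, 0.978, 0.005], [0.002, 0.005, -1.0]]
contact_force: [-0.6, 0.0, -4.0]
gripper_width: 0.0315
gripper_force: 60.2
```

View pics/h3.png

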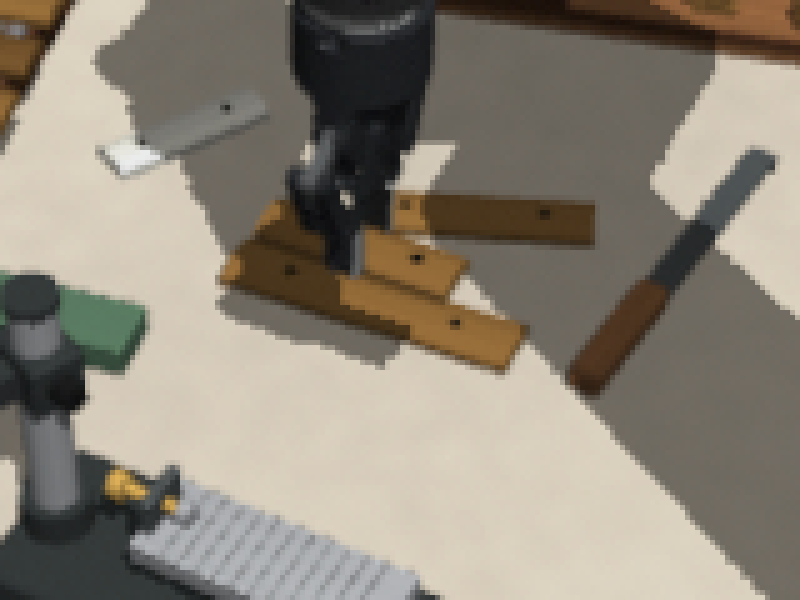

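The key is held level (right end at about (470,262)). Next I'll carry it over the table, about 22 mm short of centre.

```bash
python3 -m crank '[[0.007,0.022,0,0,0,0.006,255],[0.015,0.044,0,0,0,0.012,255],[0.022,0.066,0,0,0,0.018,255],[0.029,0.088,0,0,0,0.026,255],[0.037,0.11,0,0,0,0.026,255],[0.044,0.132,0,0,0,0.026,255],[0.052,0.155,0,0,0,0.026,255],[0.0588,0.1766,0.01,0,0,0.026,255],[0.0588,0.1766,0.02,0,0,0.026,255],[0.0588,0.1766,0.03,0,0,0.026,255],[0.0588,0.1766,0.035,0,0,0.026,255],[0.0588,0.1766,0.035,0,0,0.026,255],[0.0588,0.1766,0.035,0,0,0.026,255]]'; python3 - <<'E'
from h import *
a=optics.grab_frame("top")[:,:,::-1]
b=optics.grab_frame("side")[:,:,::-1]
cv2.imwrite("pics/t4f.png",a);cv2.imwrite("pics/s4f.png",b)
a=cv2.resize(a[175:295,255:355],(400,480),interpolation=3);b=cv2.resize(b[210:310,265:365],(400,400),interpolation=3)
b=cv2.copyMakeBorder(b,0,80,0,0,cv2.BORDER_CONSTANT)
cv2.imwrite("pics/h4.png",np.hstack([a,b]))
E
```

```text
t: 9.8
eef_pos: [0.4931, 0.0883, 0.107]
ee_rot: [[-0.972, 0.236, 0.001], [0.236, 0.972, 0.005], [-0.0, 0.005, -1.0]]
contact_force: [0.8, 0.1, -3.5]
gripper_width: 0.0311
gripper_force: 60.3
```

View pics/h4.png

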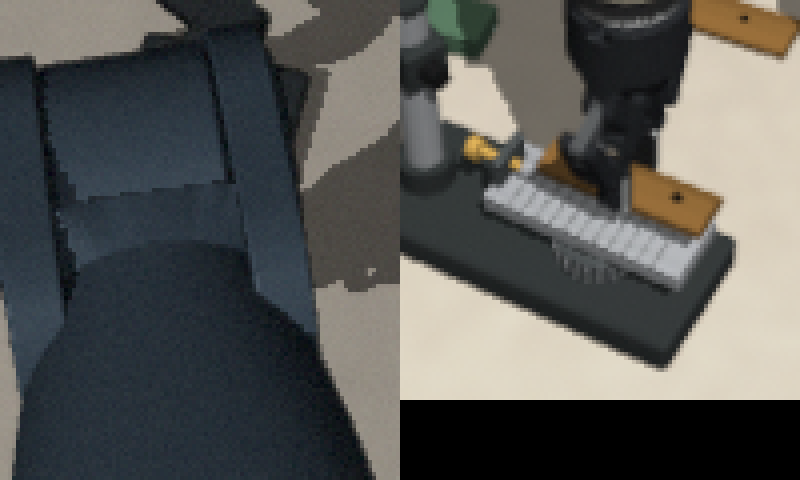

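The arm hides the table in the top view; the side view shows the key above the table, with its right end at about (720,205) in the crop, short of the screw. I'll feel downward in 1 mm steps, stopping on force.

```bash
cat > chk.py <<'E'
import sys
from plant import manip
s=manip.get_state();f=s["contact_force"];print(round(s["t"],2),s["eef_pos"].round(4),f.round(1))
sys.exit(f[2]>float(sys.argv[1]))
E
python3 -m crank '[[0,0,0.006,0,0,0,255],[0,0,0.012,0,0,0,255],[0,0,0.014,0,0,0,255],[0,0,0.016,0,0,0,255],[0,0,0.016,0,0,0,255],[0,0,0.016,0,0,0,255]]' >/dev/null && python3 chk.py -1 &&
python3 -m crank '[[0,0,0.001,0,0,0,255],[0,0,0.001,0,0,0,255]]' >/dev/null && python3 chk.py -1 &&
python3 -m crank '[[0,0,0.001,0,0,0,255],[0,0,0.001,0,0,0,255]]' >/dev/null && python3 chk.py -1 &&
python3 -m crank '[[0,0,0.001,0,0,0,255],[0,0,0.001,0,0,0,255]]' >/dev/null && python3 chk.py -1 &&
python3 -m crank '[[0,0,0.001,0,0,0,255],[0,0,0.001,0,0,0,255]]' >/dev/null && python3 chk.py -1 &&
python3 -m crank '[[0,0,0.001,0,0,0,255],[0,0,0.001,0,0,0,255]]' >/dev/null && python3 chk.py -1 &&
python3 -m crank '[[0,0,0.001,0,0,0,255],[0,0,0.001,0,0,0,255]]' >/dev/null && python3 chk.py -1
```

```text
10.65 [0.493  0.0888 0.0908] [-0.1 -0.4 -3.7]False
```

```bash
sed -i 's/sys.exit(\(.*\))$/sys.exit(int(\1))/' chk.py
python3 -m crank '[[0,0,0.001,0,0,0,255],[0,0,0.001,0,0,0,255]]' >/dev/null && python3 chk.py -1 &&
python3 -m crank '[[0,0,0.001,0,0,0,255],[0,0,0.001,0,0,0,255]]' >/dev/null && python3 chk.py -1 &&
python3 -m crank '[[0,0,0.001,0,0,0,255],[0,0,0.001,0,0,0,255]]' >/dev/null && python3 chk.py -1 &&
python3 -m crank '[[0,0,0.001,0,0,0,255],[0,0,0.001,0,0,0,255]]' >/dev/null && python3 chk.py -1 &&
python3 -m crank '[[0,0,0.001,0,0,0,255],[0,0,0.001,0,0,0,255]]' >/dev/null && python3 chk.py -1 &&
python3 -m crank '[[0,0,0.001,0,0,0,255],[0,0,0.001,0,0,0,255]]' >/dev/null && python3 chk.py -1 &&
python3 -m crank '[[0,0,0.001,0,0,0,255],[0,0,0.001,0,0,0,255]]' >/dev/null && python3 chk.py -1 &&
python3 -m crank '[[0,0,0.001,0,0,0,255],[0,0,0.001,0,0,0,255]]' >/dev/null && python3 chk.py -1 &&
python3 -m crank '[[0,0,0.001,0,0,0,255],[0,0,0.001,0,0,0,255]]' >/dev/null && python3 chk.py -1 &&
python3 -m crank '[[0,0,0.001,0,0,0,255],[0,0,0.001,0,0,0,255]]' >/dev/null && python3 chk.py -1
```

```text
10.9 [0.4928 0.0887 0.0897] [-0.  -0.5 -3.5]
11.15 [0.4928 0.0887 0.0886] [-0.1  0.3 -3.2]
11.4 [0.4928 0.0887 0.0876] [-0.  -0.2 -3.8]
11.65 [0.4928 0.0887 0.0866] [-0.2  0.3 -3.6]
11.9 [0.4928 0.0888 0.0856] [ 0.4  0.1 -3.6]
12.15 [0.4928 0.0888 0.0846] [ 0.6  0.5 -3.6]
12.4 [0.4928 0.0887 0.0836] [-0.8 -0.5 -4. ]
12.65 [0.4928 0.0888 0.0826] [-0.8 -0.5 -3.9]
12.9 [0.4928 0.0888 0.0816] [ 0.4  0.4 -3.3]
13.15 [0.4928 0.0888 0.0807] [-0.7 -0.  -3.5]
```

```bash

python3 -m crank '[[0,0,0.0005,0,0,0,255],[0,0,0.0005,0,0,0,255]]' >/dev/null && python3 chk.py -1.5 &&
python3 -m crank '[[0,0,0.0005,0,0,0,255],[0,0,0.0005,0,0,0,255]]' >/dev/null && python3 chk.py -1.5 &&
python3 -m crank '[[0,0,0.0005,0,0,0,255],[0,0,0.0005,0,0,0,255]]' >/dev/null && python3 chk.py -1.5 &&
python3 -m crank '[[0,0,0.0005,0,0,0,255],[0,0,0.0005,0,0,0,255]]' >/dev/null && python3 chk.py -1.5 &&
python3 -m crank '[[0,0,0.0005,0,0,0,255],[0,0,0.0005,0,0,0,255]]' >/dev/null && python3 chk.py -1.5 &&
python3 -m crank '[[0,0,0.0005,0,0,0,255],[0,0,0.0005,0,0,0,255]]' >/dev/null && python3 chk.py -1.5 &&
python3 -m crank '[[0,0,0.0005,0,0,0,255],[0,0,0.0005,0,0,0,255]]' >/dev/null && python3 chk.py -1.5 &&
python3 -m crank '[[0,0,0.0005,0,0,0,255],[0,0,0.0005,0,0,0,255]]' >/dev/null && python3 chk.py -1.5 &&
python3 -m crank '[[0,0,0.0005,0,0,0,255],[0,0,0.0005,0,0,0,255]]' >/dev/null && python3 chk.py -1.5 &&
python3 -m crank '[[0,0,0.0005,0,0,0,255],[0,0,0.0005,0,0,0,255]]' >/dev/null && python3 chk.py -1.5 &&
python3 -m crank '[[0,0,0.0005,0,0,0,255],[0,0,0.0005,0,0,0,255]]' >/dev/null && python3 chk.py -1.5 &&
python3 -m crank '[[0,0,0.0005,0,0,0,255],[0,0,0.0005,0,0,0,255]]' >/dev/null && python3 chk.py -1.5
```

```text
13.4 [0.4929 0.0888 0.0802] [-0.2 -0.2 -2.1]
13.65 [0.4928 0.0888 0.0797] [ 1.2 -0.5 -3.3]
13.9 [0.4928 0.0888 0.0792] [-0.4  1.1 -3.5]
14.15 [0.4928 0.0888 0.0787] [ 0.4 -0.2 -3.4]
14.4 [0.4928 0.0888 0.0782] [ 1.1 -0.6 -3.5]
14.65 [0.4928 0.0888 0.0777] [-0.   0.1 -3.3]
14.9 [0.4928 0.0888 0.0772] [-0.3 -0.5 -3.4]
15.15 [0.4928 0.0888 0.0767] [-0.3 -0.  -3.5]
15.4 [0.4928 0.0888 0.0762] [-0.3  0.5 -4.3]
15.65 [0.4928 0.0888 0.0757] [-0.3 -1.  -3.3]
15.9 [0.4928 0.0888 0.0752] [ 0.4  0.3 -3.5]
16.15 [0.4928 0.0888 0.0747] [-0.1 -0.6 -3.6]
```

```bash
python3 - <<'E'
from h import *
b=optics.grab_frame("side")[:,:,::-1]
cv2.imwrite("pics/s5f.png",b)
cv2.imwrite("pics/h5.png",cv2.resize(b[228:288,278:358],(800,600),interpolation=3))
E
```

```text
(no output)
```

View pics/h5.png

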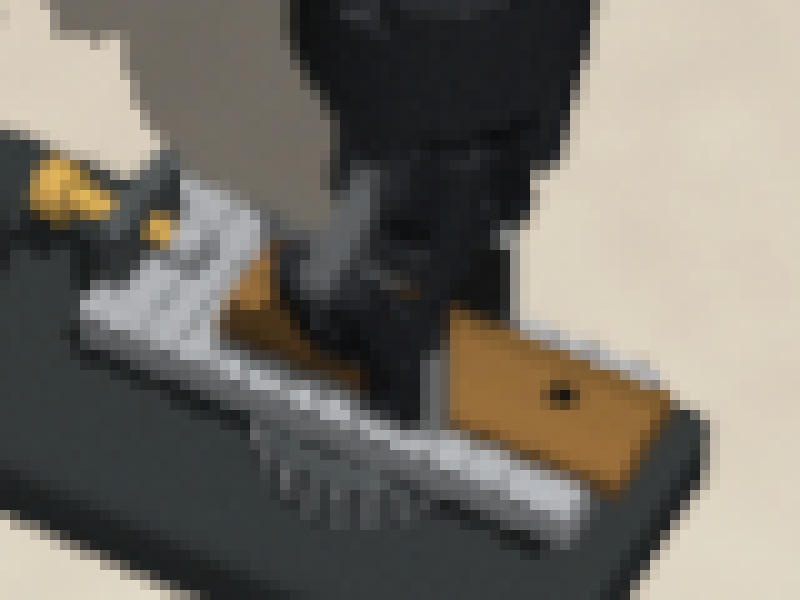

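The crop shows the key just above the table, with its front edge close to the table's front (+y) edge. I'll measure the centring from these edges.

```bash
cat > ed.py <<'E'
from h import *
import sys
def fit(n,pts,z):
    W=onz(n,pts,z)[:,:2].astype(np.float32)
    vx,vy,x0,y0=cv2.fitLine(W,cv2.DIST_HUBER,0,.001,.001).ravel()
    if vx<0: vx,vy=-vx,-vy
    return W,np.degrees(np.arctan2(vy,vx)),np.array([x0,y0])
def cross(v,a,b):  # subpixel crossing of level midway along column profile from index a->b falling
    pass
im=cv2.imread(sys.argv[1]).astype(float)
zt=.0725
g=cv2.GaussianBlur(im.mean(2),(1,1),0)
# bottom front edge of table: strongest light->dark downwards
P=[]
for c in range(290,334):
    r0=int(228+(30+.39*(c-286))) ; col=g[r0-4:r0+12,c]
    d=np.diff(col);k=np.argmin(d)
    if 0<k<len(d)-1:
        den=d[k-1]-2*d[k]+d[k+1];s=.5*(d[k-1]-d[k+1])/den if den else 0
        P.append((c,r0-4+k+.5+s))
P=np.array(P);W,a,p=fit("side",P,zt-.014);print("table low front edge ang",a,p, P[::8].round(1).tolist())
# key: brown mask; bottom rows
hsv=cv2.cvtColor(im.astype(np.uint8),cv2.COLOR_BGR2HSV)
rb=im[:,:,2]-im[:,:,0]
K=[]
for c in list(range(303,312))+list(range(325,338)):
    col=rb[228:290,c];k=np.where(col>45)[0]
    if len(k):
        k=k[-1];v0,v1=col[k],col[k+1];K.append((c,228+k+.5 if v0==v1 else 228+k+(v0-45)/(v0-v1)))
K=np.array(K);print(K.round(1).tolist())
for z in(zt,zt+.001):
    W,a2,q=fit("side",K,z);print("key low front",z,a2,q)
    for th in(-13.6,a):
        n=np.array([-np.sin(np.radians(th)),np.cos(np.radians(th))]);print("gap front edge mm",1000*(n@(p-q)))
E
python3 ed.py pics/s5f.png
```

```text
table low front edge ang -14.065973 [0.5263434  0.10173547] [[290.0, 260.5], [298.0, 263.6], [306.0, 267.6], [314.0, 271.0], [322.0, 274.4], [330.0, 277.5]]
[[303.0, 259.0], [304.0, 259.0], [305.0, 260.3], [325.0, 270.8], [326.0, 271.3], [327.0, 271.5], [328.0, 272.0], [329.0, 272.5], [330.0, 272.9], [331.0, 273.3], [332.0, 273.7], [333.0, 274.2], [334.0, 274.5], [335.0, 274.8], [336.0, 275.5], [337.0, 275.9]]
key low front 0.0725 -18.133615 [0.47157797 0.11001098]
gap front edge mm 4.834180524200795
gap front edge mm 5.2827477
key low front 0.0735 -18.133636 [0.4713882  0.11079386]
gap front edge mm 4.117879960747341
gap front edge mm 4.569467
```

```bash
python3 - <<'E'
from h import *
for f,cs in(("pics/s5f.png",(295,300,325,328,331,334)),("pics/side0.png",(295,300,315,325,328,331))):
    g=cv2.imread(f)
    for c in cs: 
        r=int(255+.4*(c-290)); print(f,c,r,[ (int(x[2]),int(x[0])) for x in g[r:r+14,c]])
E
```

```text
pics/s5f.png 295 257 [(157, 163), (170, 176), (178, 183), (175, 181), (172, 178), (155, 160), (123, 128), (98, 102), (84, 87), (37, 40), (31, 33), (41, 45), (54, 59), (53, 58)]
pics/s5f.png 300 259 [(100, 73), (79, 47), (81, 64), (90, 90), (134, 138), (169, 174), (138, 143), (101, 104), (90, 94), (62, 66), (30, 33), (42, 45), (55, 60), (53, 58)]
pics/s5f.png 325 269 [(151, 58), (134, 51), (96, 59), (133, 121), (165, 170), (178, 183), (167, 173), (113, 118), (101, 104), (85, 88), (37, 39), (38, 41), (54, 59), (55, 60)]
pics/s5f.png 328 270 [(151, 58), (135, 52), (104, 60), (142, 130), (175, 180), (162, 167), (153, 158), (128, 132), (103, 107), (95, 97), (65, 68), (32, 33), (42, 45), (53, 59)]
pics/s5f.png 331 271 [(151, 59), (139, 54), (95, 38), (114, 94), (163, 165), (181, 188), (182, 189), (162, 167), (105, 108), (94, 98), (64, 67), (28, 30), (38, 41), (54, 58)]
pics/s5f.png 334 272 [(153, 59), (146, 56), (117, 44), (114, 92), (167, 166), (182, 187), (180, 185), (157, 162), (116, 120), (108, 111), (87, 91), (54, 58), (55, 59), (55, 59)]
pics/side0.png 295 257 [(155, 160), (167, 173)
[... 335 characters left out ...]
[(173, 179), (159, 165), (162, 167), (170, 175), (171, 176), (180, 185), (166, 170), (93, 95), (98, 101), (90, 94), (82, 88), (86, 93), (80, 83), (71, 75)]
pics/side0.png 325 269 [(178, 184), (178, 184), (172, 178), (157, 163), (162, 167), (175, 180), (164, 170), (110, 115), (99, 103), (82, 85), (38, 39), (36, 39), (54, 58), (53, 57)]
pics/side0.png 328 270 [(174, 180), (179, 185), (178, 184), (175, 180), (171, 176), (159, 164), (150, 155), (126, 131), (103, 105), (92, 95), (63, 66), (30, 32), (40, 44), (53, 58)]
pics/side0.png 331 271 [(153, 157), (171, 176), (175, 179), (176, 181), (176, 182), (178, 185), (179, 186), (159, 165), (103, 107), (92, 96), (63, 65), (26, 29), (38, 40), (53, 57)]
```

```bash
python3 - <<'E'
from h import *
T=[(295,262.55),(300,265.05),(325,275.55),(328,276.65),(331,278.4),(334,279.5)]
K=[(325,271.6),(328,272.5),(331,274.0),(334,275.1)]
for zt,zk in((.0725,.0725),(.0725,.0732),(.072,.0735)):
    t=onz("side",T,zt);k=onz("side",K,zk)
    p=np.polyfit(t[:,0],t[:,1],1);th=np.arctan(p[0])
    n=np.array([-np.sin(th),np.cos(th)]);q=k[:,:2].mean(0)
    print(np.degrees(th),"gap",1000*(n@(t[:,:2].mean(0)-q)),"table c line at x=.4928:",np.polyval(p,.4928)-.028/np.cos(th),"key y there",(q-n*.017), np.degrees(np.arctan(np.polyfit(k[:,0],k[:,1],1)[0])))
# top view front/back edges of table from initial picture, z .0725
g=cv2.imread("pics/top0.png").astype(float).mean(2)
L=[];R=[]
for r in range(224,268,3):
    row=g[r,265:330];c=int(296-(r-248)*.27)-265
    th=110
    i=c
    while row[i]>75:i-=1
    j=c
    while row[j]>75:j+=1
    L.append((265+i+(75-row[i])/(row[i+1]-row[i]),r));R.append((265+j-1+(row[j-1]-75)/(row[j-1]-row[j]),r))
a=onz("top",L,.0725);b=onz("top",R,.0725);pa=np.polyfit(a[:,0],a[:,1],1);pb=np.polyfit(b[:,0],b[:,1],1)
print(np.degrees(np.arctan([pa[0],pb[0]])),np.polyval(pa,.4928),np.polyval(pb,.4928),(np.polyval(pa,.4928)+np.polyval(pb,.4928))/2)
E
```

```text
-14.245978994501542 gap 12.421548553125506 table c line at x=.4928: 0.09125908855257364 key y there [0.46383923 0.09714537] -12.729089825475558
-14.245978994501542 gap 11.925094532291372 table c line at x=.4928: 0.09125908855257364 key y there [0.46370911 0.09769062] -12.72908982547533
-14.245978994501622 gap 11.3645230277499 table c line at x=.4928: 0.09090024805953743 key y there [0.46365334 0.09792429] -12.729089825475535
[-13.9222231   -5.80171237] 0.11582020118905612 0.05853788144171536 0.08717904131538573
```

Measured properly against the top edge, the front gap is about 11.9 mm against 11 ideal, so the key is centred. The table's yaw is about -14.1°, so I'll trim 0.006 rad and keep feeling down.

```bash

python3 -m crank '[[0,0.0,0.0005,0,0,0.006,255],[0,0,0.0005,0,0,0.006,255]]' >/dev/null && python3 chk.py -1.5 &&
python3 -m crank '[[0,0,0.0005,0,0,0,255],[0,0,0.0005,0,0,0,255]]' >/dev/null && python3 chk.py -1.5 &&
python3 -m crank '[[0,0,0.0005,0,0,0,255],[0,0,0.0005,0,0,0,255]]' >/dev/null && python3 chk.py -1.5 &&
python3 -m crank '[[0,0,0.0005,0,0,0,255],[0,0,0.0005,0,0,0,255]]' >/dev/null && python3 chk.py -1.5 &&
python3 -m crank '[[0,0,0.0005,0,0,0,255],[0,0,0.0005,0,0,0,255]]' >/dev/null && python3 chk.py -1.5 &&
python3 -m crank '[[0,0,0.0005,0,0,0,255],[0,0,0.0005,0,0,0,255]]' >/dev/null && python3 chk.py -1.5
```

```text
16.45 [0.493  0.0888 0.0744] [-0.6  0.1  0.2]
```

```bash
python3 -m crank '[[0,0,0,0,0,0,255],[0,0,0,0,0,0,255],[0,0,0,0,0,0,255]]' | grep -E "t:|eef|contact"
```

```text
t: 16.82
eef_pos: [0.4929, 0.0888, 0.0744]
ee_rot: [[-0.97, 0.242, 0.001], [0.242, 0.97, 0.005], [0.0, 0.005, -1.0]]
contact_force: [-1.0, 0.3, 1.7]
```

The key bears on the table with about 5 N. Next I'll slide it towards the screw along tool -x, checking the axial and vertical force.

```bash
cat > chx.py <<'E'
import sys
from plant import manip
s=manip.get_state();f=s["contact_force"];ax=-(f@s["ee_rot"][:,0]);print(round(s["t"],2),s["eef_pos"].round(4),"axial",round(ax,1),"fz",f[2].round(1))
sys.exit(int(ax<float(sys.argv[1]) or f[2]>6 or f[2]<-2.9))
E
python3 -m crank '[[-0.0005,0,0,0,0,0,255],[-0.001,0,0,0,0,0,255],[-0.001,0,0,0,0,0,255]]' >/dev/null && python3 chx.py -4 &&
python3 -m crank '[[-0.0005,0,0,0,0,0,255],[-0.001,0,0,0,0,0,255],[-0.001,0,0,0,0,0,255]]' >/dev/null && python3 chx.py -4 &&
python3 -m crank '[[-0.0005,0,0,0,0,0,255],[-0.001,0,0,0,0,0,255],[-0.001,0,0,0,0,0,255]]' >/dev/null && python3 chx.py -4 &&
python3 -m crank '[[-0.0005,0,0,0,0,0,255],[-0.001,0,0,0,0,0,255],[-0.001,0,0,0,0,0,255]]' >/dev/null && python3 chx.py -4
```

```text
17.2 [0.493  0.0888 0.0744] axial -5.2 fz 6.9
```

```bash
python3 -m crank '[[0,0,-0.0003,0,0,0,255],[0,0,-0.0003,0,0,0,255]]' >/dev/null; python3 chx.py -4;python3 -m crank '[[0,0,-0.0002,0,0,0,255],[0,0,-0.0002,0,0,0,255]]' >/dev/null; python3 chx.py -4
```

```text
17.45 [0.4936 0.0886 0.0744] axial -2.4 fz 1.2
17.7 [0.4941 0.0885 0.0745] axial 0.3 fz -4.0
```

```bash
python3 -m crank '[[0,0,0.0001,0,0,0,255],[0,0,0.0001,0,0,0,255]]' >/dev/null; python3 chx.py -4;python3 -m crank '[[-0.0005,0,0,0,0,0,255],[-0.001,0,0,0,0,0,255],[-0.001,0,0,0,0,0,255]]' >/dev/null; python3 chx.py -4
```

```text
17.95 [0.4939 0.0885 0.0745] axial 0.5 fz -2.3
18.32 [0.4949 0.0883 0.0746] axial 0.6 fz -2.7
```

```bash
sed -i 's/f\[2\]<-2.9/f[2]<-9/;s/f\[2\]>6/f[2]>3/' chx.py
s(){ python3 chx.py -1.8; }
python3 -m crank '[[-0.0005,0,0,0,0,0,255],[-0.0005,0,0,0,0,0,255]]' >/dev/null && s &&
python3 -m crank '[[-0.0005,0,0,0,0,0,255],[-0.0005,0,0,0,0,0,255]]' >/dev/null && s &&
python3 -m crank '[[-0.0005,0,0,0,0,0,255],[-0.0005,0,0,0,0,0,255]]' >/dev/null && s &&
python3 -m crank '[[-0.0005,0,0,0,0,0,255],[-0.0005,0,0,0,0,0,255]]' >/dev/null && s &&
python3 -m crank '[[-0.0005,0,0,0,0,0,255],[-0.0005,0,0,0,0,0,255]]' >/dev/null && s &&
python3 -m crank '[[-0.0005,0,0,0,0,0,255],[-0.0005,0,0,0,0,0,255]]' >/dev/null && s &&
python3 -m crank '[[-0.0005,0,0,0,0,0,255],[-0.0005,0,0,0,0,0,255]]' >/dev/null && s &&
python3 -m crank '[[-0.0005,0,0,0,0,0,255],[-0.0005,0,0,0,0,0,255]]' >/dev/null && s
```

```text
18.57 [0.4953 0.0882 0.0746] axial -0.1 fz -3.7
18.82 [0.4958 0.0881 0.0746] axial -0.8 fz -3.1
19.07 [0.4963 0.088  0.0746] axial -0.3 fz -4.2
19.32 [0.4968 0.0879 0.0746] axial -1.2 fz -3.5
19.57 [0.4973 0.0877 0.0746] axial 0.3 fz -3.8
19.82 [0.4978 0.0876 0.0746] axial -0.4 fz -4.2
20.07 [0.4983 0.0875 0.0746] axial 0.1 fz -3.8
20.32 [0.4987 0.0874 0.0746] axial 0.8 fz -3.1
```

```bash
s(){ python3 chx.py -2; }
python3 -m crank '[[0,0,0.0001,0,0,0,255],[0,0,0.0001,0,0,0,255]]' >/dev/null && s &&
python3 -m crank '[[-0.0005,0,0.00003,0,0,0,255],[-0.0005,0,0.00003,0,0,0,255]]' >/dev/null && s &&
python3 -m crank '[[-0.0005,0,0.00003,0,0,0,255],[-0.0005,0,0.00003,0,0,0,255]]' >/dev/null && s &&
python3 -m crank '[[-0.0005,0,0.00002,0,0,0,255],[-0.0005,0,0.00002,0,0,0,255]]' >/dev/null && s &&
python3 -m crank '[[-0.0005,0,0.00002,0,0,0,255],[-0.0005,0,0.00002,0,0,0,255]]' >/dev/null && s &&
python3 -m crank '[[-0.0005,0,0.00002,0,0,0,255],[-0.0005,0,0.00002,0,0,0,255]]' >/dev/null && s &&
python3 -m crank '[[-0.0005,0,0.00002,0,0,0,255],[-0.0005,0,0.00002,0,0,0,255]]' >/dev/null && s &&
python3 -m crank '[[-0.0005,0,0.00002,0,0,0,255],[-0.0005,0,0.00002,0,0,0,255]]' >/dev/null && s
```

```text
20.57 [0.4987 0.0874 0.0745] axial -0.3 fz -4.3
20.82 [0.4992 0.0872 0.0745] axial 0.1 fz -4.0
21.07 [0.4997 0.0871 0.0745] axial -0.4 fz -4.6
21.32 [0.5002 0.087  0.0744] axial 0.4 fz -3.5
21.57 [0.5007 0.0869 0.0744] axial 1.0 fz -4.2
21.82 [0.5011 0.0867 0.0744] axial -0.3 fz -2.8
22.07 [0.5015 0.0867 0.0744] axial -2.4 fz -2.0
```

```bash
python3 -m crank '[[0,0,0,0,0,0,255]]' >/dev/null; python3 chx.py -4; python3 -m crank '[[-0.0003,0,0,0,0,0,255],[-0.0003,0,0,0,0,0,255]]' >/dev/null; python3 chx.py -4
```

```text
22.2 [0.5016 0.0867 0.0744] axial -1.2 fz -1.1
22.45 [0.5019 0.0866 0.0744] axial -2.0 fz -1.4
```

Still sliding; the axial force is table friction. I'll continue with a higher axial threshold.

```bash
s(){ python3 chx.py -3.2; }
python3 -m crank '[[-0.0005,0,0,0,0,0,255],[-0.0005,0,0,0,0,0,255]]' >/dev/null && s &&
python3 -m crank '[[-0.0005,0,0,0,0,0,255],[-0.0005,0,0,0,0,0,255]]' >/dev/null && s &&
python3 -m crank '[[-0.0005,0,0.00001,0,0,0,255],[-0.0005,0,0.00001,0,0,0,255]]' >/dev/null && s &&
python3 -m crank '[[-0.0005,0,0.00001,0,0,0,255],[-0.0005,0,0.00001,0,0,0,255]]' >/dev/null && s &&
python3 -m crank '[[-0.0005,0,0.00001,0,0,0,255],[-0.0005,0,0.00001,0,0,0,255]]' >/dev/null && s &&
python3 -m crank '[[-0.0005,0,0.00001,0,0,0,255],[-0.0005,0,0.00001,0,0,0,255]]' >/dev/null && s &&
python3 -m crank '[[-0.0005,0,0.00001,0,0,0,255],[-0.0005,0,0.00001,0,0,0,255]]' >/dev/null && s &&
python3 -m crank '[[-0.0005,0,0.00001,0,0,0,255],[-0.0005,0,0.00001,0,0,0,255]]' >/dev/null && s
```

```text
22.7 [0.5024 0.0864 0.0744] axial -1.7 fz -0.4
22.95 [0.5029 0.0863 0.0744] axial -1.7 fz 0.5
23.2 [0.5034 0.0862 0.0744] axial -2.5 fz 0.2
23.45 [0.5038 0.0861 0.0744] axial -2.6 fz 0.7
23.7 [0.5043 0.086  0.0744] axial -3.5 fz 2.3
```

```bash
s(){ python3 chx.py -3.5; }
python3 -m crank '[[-0.0002,0,-0.00012,0,0,0,255],[-0.0002,0,-0.00012,0,0,0,255]]' >/dev/null && s &&
python3 -m crank '[[-0.0005,0,0,0,0,0,255],[-0.0005,0,0,0,0,0,255]]' >/dev/null && s &&
python3 -m crank '[[-0.0005,0,-0.00001,0,0,0,255],[-0.0005,0,-0.00001,0,0,0,255]]' >/dev/null && s &&
python3 -m crank '[[-0.0005,0,-0.00001,0,0,0,255],[-0.0005,0,-0.00001,0,0,0,255]]' >/dev/null && s &&
python3 -m crank '[[-0.0005,0,0,0,0,0,255],[-0.0005,0,0,0,0,0,255]]' >/dev/null && s &&
python3 -m crank '[[-0.0005,0,-0.00001,0,0,0,255],[-0.0005,0,-0.00001,0,0,0,255]]' >/dev/null && s &&
python3 -m crank '[[-0.0005,0,-0.00001,0,0,0,255],[-0.0005,0,-0.00001,0,0,0,255]]' >/dev/null && s &&
python3 -m crank '[[-0.0005,0,0,0,0,0,255],[-0.0005,0,0,0,0,0,255]]' >/dev/null && s
```

```text
23.95 [0.5048 0.0858 0.0744] axial -0.6 fz -0.7
24.2 [0.5051 0.0858 0.0744] axial -0.6 fz -3.0
24.45 [0.5057 0.0856 0.0744] axial -0.5 fz -2.9
24.7 [0.5061 0.0856 0.0744] axial -0.1 fz -3.6
24.95 [0.5065 0.0854 0.0745] axial 0.0 fz -4.0
25.2 [0.5069 0.0853 0.0745] axial -0.5 fz -4.4
25.45 [0.507  0.0853 0.0744] axial -3.1 fz -2.3
25.7 [0.507  0.0852 0.0744] axial -5.9 fz -0.1
```

The arm has stopped at the screw, with axial force about -5.9 N and table load about 3.5 N. I'll hold there and check the centring.

```bash
python3 -m crank '[[0,0,0,0,0,0,255],[0,0,0,0,0,0,255],[0,0,0,0,0,0,255]]' >/dev/null; python3 chx.py -9; python3 - <<'E'
from h import *
b=optics.grab_frame("side")[:,:,::-1];cv2.imwrite("pics/s6f.png",b)
cv2.imwrite("pics/h6.png",cv2.resize(b[228:288,278:358],(800,600),interpolation=0))
for c in (318,320,322,325,328,331):
    r=int(255+.4*(c-290))-2; print(c,r,[ (int(x[2]),int(x[0])) for x in b[r:r+12,c]])
E
```

```text
26.07 [0.507  0.0853 0.0744] axial -4.6 fz -1.3
318 264 [(142, 63), (141, 62), (139, 62), (130, 57), (100, 57), (122, 111), (158, 163), (176, 181), (173, 179), (114, 117), (100, 103), (84, 87)]
320 265 [(153, 59), (152, 58), (151, 58), (134, 50), (97, 59), (141, 129), (180, 185), (172, 177), (130, 133), (99, 101), (99, 103), (85, 89)]
322 265 [(151, 58), (153, 59), (153, 59), (147, 56), (117, 45), (96, 66), (138, 134), (177, 182), (185, 191), (170, 174), (96, 99), (100, 103)]
325 267 [(153, 59), (153, 59), (152, 58), (134, 51), (96, 59), (134, 121), (166, 171), (179, 185), (169, 175), (114, 118), (101, 105), (85, 88)]
328 268 [(153, 59), (152, 58), (151, 58), (136, 52), (95, 39), (125, 111), (175, 179), (163, 168), (155, 159), (128, 133), (104, 108), (94, 97)]
331 269 [(152, 59), (153, 58), (152, 59), (145, 56), (118, 47), (117, 96), (167, 166), (183, 190), (183, 190), (162, 167), (106, 110), (95, 99)]
```

View pics/h6.png

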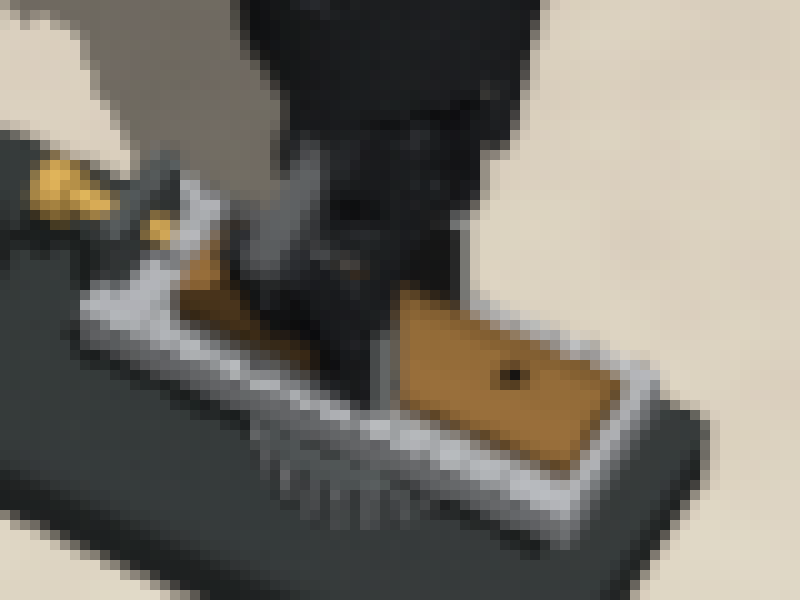

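The crop shows the key's end at the screw tip (about (190,260)), its front edge parallel to the table with about 11.5 mm margin, and no overhang. I'll ease the push slightly, then release.

```bash
python3 -m crank '[[0.0002,0,0,0,0,0,255],[0.0002,0,0,0,0,0,120],[0.0002,0,0,0,0,0,60],[0.0002,0,0,0,0,0,0],[0.0002,0,0,0,0,0,0],[0.0002,0,0,0,0,0,0],[0.0002,0,0,0,0,0,0],[0.0002,0,0,0,0,0,0]]'|grep -v rot; python3 -c "
from h import *
b=optics.grab_frame('side')[:,:,::-1];cv2.imwrite('pics/s7f.png',b)"
```

```text
t: 27.12
eef_pos: [0.5077, 0.0851, 0.0745]
contact_force: [-0.1, 0.2, 0.2]
gripper_width: 0.0858
gripper_force: 0.0
```

Released cleanly. Now I'll rise straight up and swing clear so the top camera sees the table.

```bash
python3 -m crank '[[0,0,-0.01,0,0,0,0],[0,0,-0.03,0,0,0,0],[0,0,-0.06,0,0,0,0],[0,0,-0.1,0,0,0,0],[0,0,-0.14,0,0,0,0],[0,0,-0.16,0,0,0,0],[0,-0.04,-0.17,0,0,0,0],[0.01,-0.08,-0.17,0,0,0,0],[0.02,-0.12,-0.17,0,0,0,0],[0.03,-0.16,-0.17,0,0,0,0],[0.04,-0.2,-0.17,0,0,0,0],[0.05,-0.24,-0.17,0,0,0,0],[0.06,-0.28,-0.17,0,0,0,0],[0.06,-0.28,-0.17,0,0,0,0],[0.06,-0.28,-0.17,0,0,0,0]]'|grep -v rot; python3 - <<'E'
from h import *
a=optics.grab_frame("top")[:,:,::-1];b=optics.grab_frame("side")[:,:,::-1]
cv2.imwrite("pics/t8f.png",a);cv2.imwrite("pics/s8f.png",b)
cv2.imwrite("pics/h8.png",np.hstack([cv2.resize(a[205:285,265:331],(396,480),interpolation=3),cv2.resize(b[228:288,285:335],(400,480),interpolation=3)]))
hsv=cv2.cvtColor(a,cv2.COLOR_BGR2HSV);m=np.zeros((480,640),np.uint8);m[205:285,265:331]=cv2.inRange(hsv,(5,120,60),(25,255,255))[205:285,265:331]
c=max(cv2.findContours(m,0,1)[0],key=cv2.contourArea);w=onz("top",c[:,0],.081)
print(cv2.minAreaRect((w[:,:2]*1000).astype(np.float32)))
E
```

```text
t: 29.05
eef_pos: [0.3818, -0.1728, 0.2436]
contact_force: [-0.2, -0.3, -0.1]
gripper_width: 0.0854
gripper_force: 0.0
((504.38958740234375, 85.07469940185547), (33.48691177368164, 119.19406127929688), 76.43264770507812)
```

View pics/h8.png

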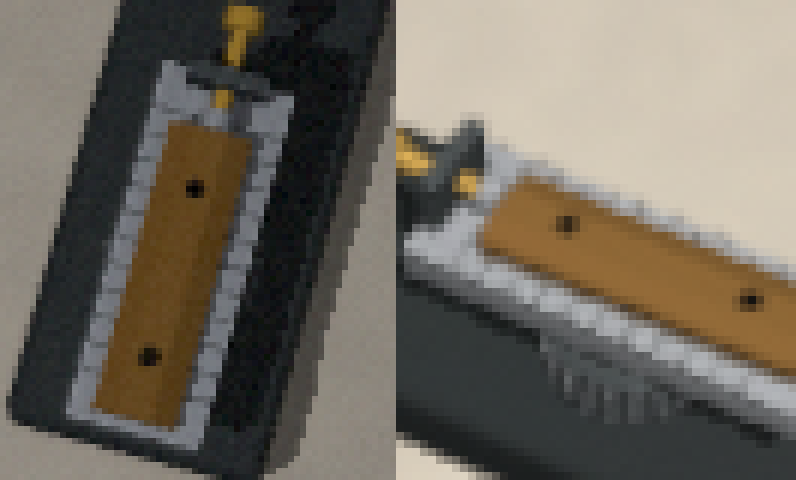

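The top view shows the key flat with its end touching the screw tip (about (222,130)). Its side margins are about 9 and 12 mm, so it sits within 2 mm of centre, and it is square to the table within about 0.5°. I'm handing it in.

```bash
python3 -c "
from plant import job
print(job.job_done())"
```

```text
the job is handed in; nothing more can be done
None
```

The short key is resting flat on the gauge table against the stop screw, about 2 mm off centre and square to within about 0.5°; I let it go and handed the job in about 29 s into the run (no verdict was returned).

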